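Clear used tubes into the click-lid waste bin and lock it

TASK

Clear the used tubes from the blue pad into the yellow waste bin: click the bin's round lid round until its wide slot lies over the bin's mouth (the side with the lip), and drop every tube on the pad through it. Then click the lid exactly two clicks clockwise (seen from above) past that place, so that the bin is shut. Last, take the T-key from the steel dish and, turning with the key and not with the fingers, turn both captive lock screws on the bin's deck a full quarter turn clockwise to their stops, then stand the key upright in its dish again; do not disturb the other things on the bench.

Things in the scene. Friction and masses are not known exactly. Their poses are not given: they have to be found in the camera images.
- bin: Yellow fixed hollow bin, 280 x 280 mm, deck top 140 mm high, walls 6 mm. Origin: centre of its underside, z up. Its -x side (roughly facing the robot) carries the lip: two fins 60 mm apart, 150 mm high, standing 27 mm out. Its deck has one opening, the mouth (31 to 131 mm from the axis towards -x, 46 mm wide), under the lid. The lock screws stand on the deck's two -y corners.
- lid (a joint): Angle of the white round lid on the bin's axis. 0: wide slot over the mouth; grows anticlockwise from above, endless. A spring detent pulls it to multiples of 60 deg (1.047), 0.2 N m to leave one. Places anticlockwise round the lid: wide slot, narrow slot (11 mm), blank, blank, blank, square hole (24 mm). Never starts at the wide slot. Lid radius 136 mm, 7 mm thick, top 149 mm above the bench.
- lid_grip (a point): Grip point of the lid: in the black bar grip on the lid's axis, 180 mm above the bench. The bar is 56 mm long, 16 mm thick, from 160 to 192 mm above the bench, on a grey hub of 31 mm radius; it lies along the radius through the wide slot. The point's x axis points from the axis to the wide slot.
- wide_slot (a point): Centre of the wide slot (94 x 40 mm, lengthwise radial, 34 to 128 mm from the axis) at the lid's top face, 81 mm from the axis; turns with the lid; its x axis points radially outward along the slot.
- mouth (a point): Centre of the bin's mouth at the height of the lid's top face (149 mm), 81 mm from the lid's axis towards the bin's -x. A tube let go level, lengthwise radial, a few cm above here falls into the bin when the wide slot is over the mouth.
- park (a point): Where the centre of the wide slot must finally stand: two clicks (120 degrees) clockwise from the mouth, same height and radius.
- screw_near (a joint): Captive quarter-turn lock screw on the -x, -y corner of the bin's deck. 0: its bar head lies along the bin's x axis (unlocked); grows clockwise seen from above to the stop at 1.571 (locked). Friction 0.1 N m; stays where left. Starts near 0.
- screw_far (a joint): The same screw on the +x, -y corner.
- screw_near_head (a point): Top centre of the head of the near screw, 170 mm above the bench. The head is a bar 34 mm long, 8 mm thick and 14 mm high on a round flange of 16 mm radius whose top is 156 mm above the bench. The point's x axis lies along the bar and turns with it.
- screw_far_head (a point): The same for the far screw.
- key: T-key, 98 mm tall, 160 g, loose, upright in the dish. Origin: centre of the foot's underside. Foot: 40 x 40 mm, 26 mm high, with a slot 12 mm wide, 18 mm deep across its underside along y, open at both ends, which goes over a screw's bar head until the foot sits on the flange. On a round shaft a black grip bar, 16 mm thick (x), 56 mm long (y), 62 to 98 mm above the origin, parallel to the slot.
- dish: Fixed shallow steel dish of the key, 110 x 110 mm, 16 mm high, floor 4 mm above the bench, walls 4 mm. Origin: centre of its underside.
- pad: Fixed blue pad, 220 x 220 mm, 3 mm thick, on which the tubes lie. Origin: centre of its underside.
- tube1: Used sample tube, lying: 75 mm long, round clear body of 16 mm diameter, grey square cap 16 x 16 x 22 mm at its +x end, 22 g. Origin: on its axis, at mid length (8 mm above what it lies on); x along the tube. May be absent (3 or 4 are there).
- tube2: Used sample tube, lying: 75 mm long, round clear body of 16 mm diameter, grey square cap 16 x 16 x 22 mm at its +x end, 22 g. Origin: on its axis, at mid length (8 mm above what it lies on); x along the tube. May be absent (3 or 4 are there).
- tube3: Used sample tube, lying: 75 mm long, round clear body of 16 mm diameter, grey square cap 16 x 16 x 22 mm at its +x end, 22 g. Origin: on its axis, at mid length (8 mm above what it lies on); x along the tube. May be absent (3 or 4 are there).
- tube4: Used sample tube, lying: 75 mm long, round clear body of 16 mm diameter, grey square cap 16 x 16 x 22 mm at its +x end, 22 g. Origin: on its axis, at mid length (8 mm above what it lies on); x along the tube. May be absent (3 or 4 are there).
- bottle: Bystander, leave alone: white plastic bottle, 60 mm diameter, 150 mm tall, standing. Origin: centre of its underside.
- tape: Bystander, leave alone: roll of white tape lying flat, 90 mm outside, 22 mm high. Origin: centre of its underside.
- cup: Bystander, leave alone: white plastic cup, 72 mm across the rim, 80 mm tall, standing. Origin: centre of its underside.
- gauze: Bystander, leave alone: cardboard gauze box, 90 x 130 x 45 mm. Origin: centre of its underside.

How it is judged:
By the outcome, as a careful person would: the job done as asked, in the order asked, and still so for the second after the job is handed in, with the robot touching nothing.
Of tube1, tube2, tube3, tube4 only 3 to 4 are there at a start; the rules pass over those that are not, and their reading is None.
At some moment in a run one of tube1, tube2, tube3, tube4 may be knocked a few centimetres aside while the robot is not near it.
It also fails if it takes over 208 s, if anything falls off the work surface, if the arm or the gripper's body presses on something with over 40 N, if the wrist force passes 120 N, or if a joint passes its speed limit or range.

ROBOT

A 6-joint arm with a two-finger parallel gripper is mounted at the origin on the work surface. World frame = base frame: x ahead of the robot, y to its left, z up, the work surface at z = 0. Lengths are in m, angles in degrees, forces in N, time in s.
With the tool pointing down it reaches from about 0.35 to 0.875 m from the base axis. Payload 4.2 kg.
Tool frame: the origin (TCP) lies midway between the tips of the shut fingers; the grasp point (between the pads) lies 19 mm behind it; z points along the fingers, y is the line along which they close (so a half turn about z gives the same grasp; the last joint's range is limited). The gripper opens to 87 mm and grips with 3 to 60 N. Pads are 19 mm wide; open, the fingers measure 117 mm over their backs; the gripper's body (75 mm by 190 mm) begins 51 mm behind the grasp point.
Start: joints at [87.181, 22.042, 0.453, 0, -68.411, -14.817], TCP at [0.189, 0.596, 0.223] pointing down, gripper open.
Joint ranges: [-179.83, 179.83], [-69.29, 118.12], [-61.27, 80.66], [-181.25, 117.63], [-171.15, -9.14], [-177.46, 177.46]. Speed limits (degrees/s): [159.86, 159.86, 180, 180, 180, 180].

INTERFACE

Orientations are given as [roll, pitch, yaw] about the fixed x, y, z axes, in that order (R = Rz(yaw) Ry(pitch) Rx(roll)).
In Python, from workcell import env gives the robot as it stands. The module is installed in compiled form; this text tells all that it offers. Calls block until the motion is done:
- env.goto(position, orientation): joint-space move of the TCP to a pose.
- env.move_straight(position, rotation=None, rate=0.15, force_limit=None): straight line of the TCP; rotation=None keeps the orientation; rate is the mean speed in m/s. With force_limit (N) it stops when the force on the tool has changed by that much, and returns True; else False.
- env.set_joints(angles): joint-space move.
- env.gripper_to(opening, grasp_force=None): opening from 0.0 (shut) to 1.0 (fully open); grasp_force is the grip in N (None keeps the last); returns when the fingers have stopped.
- env.dwell(seconds).
- env.inverse_kinematics(position, orientation): joint angles nearest the present ones, or None.
- env.read_state(): the state.
- env.grab_frame(name): name is "side" or "top" or "wrist"; returns a dict with "image" (480x640x3 uint8, blue, green, red), "fx", "fy", "cx", "cy" (pixels), "position" and "orientation" of the camera in the world. Camera axes: x right, y up, looking along -z (the intrinsics and any distortion apply to the point x, -y, -z); pixel columns grow to the right and rows downward; lengths in m; the calibration is good to about 2 mm. The wrist camera is an equidistant fisheye: a pixel r from the principal point sees the ray r / f radians off the axis. A picture is of the moment at which its call begins. There is no depth.
A pose or a line that the arm cannot do raises env.Unreachable and nothing moves.
- env.close_job(): hands the job in; it is judged then, once.
Trained networks look in a picture, given as the dict that the camera call returned (one of the last four; its "shot" number tells which), for a name from the list of things; names that differ only in an ending like _2 or _b are one class to them, and where a whole thing is asked for, a point or a joint stands for the part that bears it (a point fixed in the world has none). Each returns a list of dicts, best first, with "score" (0 to 1); they miss things now and then, are a little off and sometimes report something else, mostly with a low value. They report only what shows in the picture. A call takes as long as a camera call.
- env.search_frame(picture, thing): "xyz" ([x, y, z] in m, in world coordinates, good to about 4 mm: the middle of the surface that is visible of it).
- env.trace(picture, thing): "mask" (480x640 bool, what is visible of it).
The state is a dict: "clock": time; "joint_positions": joint angles; "qvel": joint speeds; "joint_torque": joint torques, N m; "position": TCP position; "tool_rot": TCP orientation; "force": force on the tool from outside, world axes, zero at the start; "wrist_torque": the same for the moment, N m; "opening": opening from 0.0 (shut) to 1.0 (fully open); "finger_force": force on a finger pad.
Only numpy, scipy, OpenCV 4.12 (cv2) and the standard library are available. Lean on these libraries where they do the work, as an engineer would, in place of code of your own. Each camera call takes 0.05 s, during which the arm holds its last target. There are 200 camera calls.

## Working session

There is one attempt and no reset: what is moved stays moved. The work goes in short steps, each a Python script; the robot and the scene stay as the last script left them, time stands still between calls to the robot, and variables do not carry over. Pictures are saved under pics/ and viewed, at most 14 in all, crops included, and the job is handed in when it is done.

```bash
mkdir -p pics; ls; python3 - <<'E'
from workcell import env
import cv2, numpy as np
for n in ("top","side"):
    f=env.grab_frame(n); cv2.imwrite(f"pics/{n}0.png",f["image"])
    print(n,{k:v for k,v in f.items() if k!="image"})
    if n=="top":
        for t in ["bin","lid","lid_grip","wide_slot","screw_near_head","screw_far_head","key","dish","pad","tube1","bottle","tape","cup","gauze"]:
            print(t,[(np.round(d["xyz"],3).tolist(),round(d["score"],2)) for d in env.search_frame(f,t)[:5]])
print(env.read_state())
E
```

```text
pics
top {'fx': 552.340736422853, 'fy': 552.340736422853, 'cx': 317.6496363849495, 'cy': 237.68322121328188, 'position': array([0.26415  , 0.0151898, 1.3042192]), 'orientation': array([ 10.69424774,  -1.507265  , -89.55644771]), 'shot': 1}
bin [([0.558, 0.2, 0.143], 0.89)]
lid [([0.58, 0.21, 0.151], 0.71), ([0.28, 0.352, 0.049], 0.32)]
lid_grip [([0.58, 0.206, 0.147], 0.96), ([0.548, -0.356, 0.016], 0.52), ([0.566, -0.05, 0.008], 0.33)]
wide_slot [([0.577, 0.207, 0.148], 0.75), ([0.569, -0.049, 0.007], 0.45)]
screw_near_head [([0.482, 0.074, 0.159], 0.6)]
screw_far_head [([0.702, 0.1, 0.155], 0.62)]
key [([0.55, -0.064, 0.088], 0.92), ([0.477, 0.073, 0.156], 0.17)]
dish [([0.567, -0.051, 0.008], 0.77), ([0.717, -0.188, 0.02], 0.4)]
pad [([0.494, -0.312, 0.001], 0.82)]
tube1 [([0.434, -0.275, 0.021], 0.71), ([0.548, -0.357, 0.014], 0.68), ([0.449, -0.377, 0.023], 0.59), ([0.579, 0.206, 0.149], 0.57)]
bottle [([0.692, -0.056, 0.104], 0.9), ([0.703, 0.099, 0.158], 0.62)]
tape [([0.716, -0.189, 0.023], 0.57)]
cup [([0.377, -0.103, 0.022], 0.94), ([0.689, -0.055, 0.1], 0.7), ([0.581, 0.20
[... 287 characters left out ...]
'shot': 2}
{'clock': 0.8, 'joint_positions': array([ 8.71829726e+01,  2.20382677e+01,  4.54094524e-01,  1.10836121e-03,
       -6.84104390e+01, -1.48150777e+01]), 'qvel': array([ 0.03222383,  0.02749189,  0.04781461,  0.0293711 , -0.07730403,
       -0.04749821]), 'joint_torque': array([ 1.22067926e-03, -3.90409291e+01,  1.87613243e+01,  4.22429323e+00,
        1.55250466e-02, -1.83826859e-05]), 'position': array([0.18930764, 0.59563354, 0.22259898]), 'tool_rot': array([-1.79994528e+02,  3.81276850e-04, -1.76316972e+01]), 'force': array([ 0.31851286, -0.11382084, -0.18295096]), 'wrist_torque': array([-0.02890215, -0.01916719, -0.02180396]), 'finger_force': 0.0, 'opening': 1.0021186257510644}
```

View pics/top0.png

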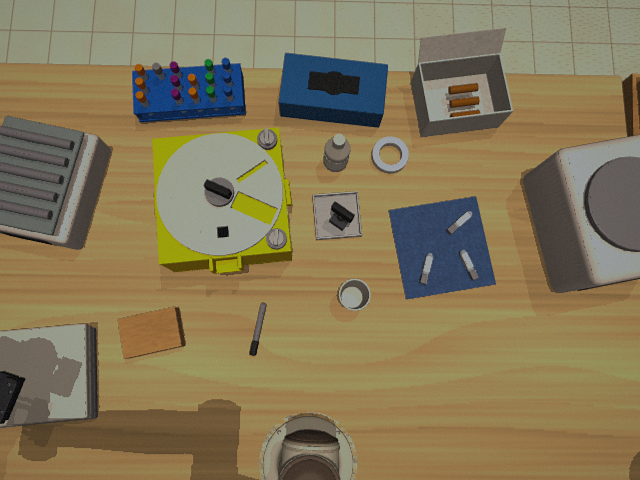

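View pics/side0.png

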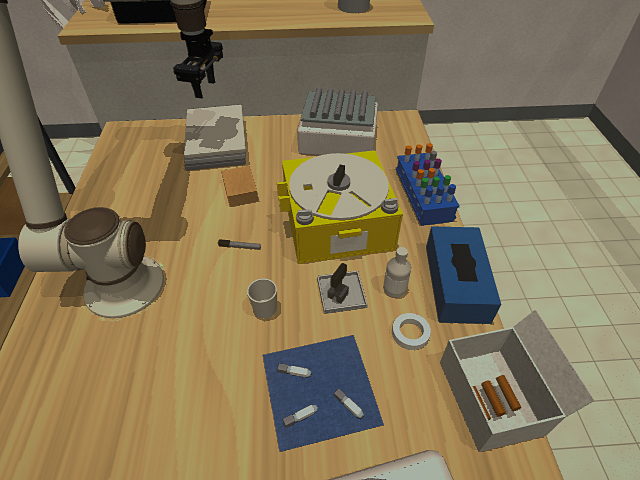

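```bash
cat > h.py <<'E'
from workcell import env
import cv2, numpy as np
from scipy.spatial.transform import Rotation as R
def rays(f, px, wrist=False):
    px=np.atleast_2d(np.asarray(px,float)); x=(px[:,0]-f["cx"])/f["fx"]; y=(px[:,1]-f["cy"])/f["fy"]
    if wrist:
        t=np.hypot(x,y); k=np.where(t>1e-9,np.sin(t)/np.maximum(t,1e-9),1); d=np.c_[x*k,-y*k,-np.cos(t)]
    else: d=np.c_[x,-y,-np.ones_like(x)]
    d=R.from_euler("xyz",f["orientation"],degrees=True).apply(d)
    return d/np.linalg.norm(d,axis=1)[:,None]
def at_z(f,px,z,wrist=True):
    d=rays(f,px,wrist); p=np.asarray(f["position"]); return p+d*((z-p[2])/d[:,2])[:,None]
def tri(obs):  # [(frame,pixel,wrist)]
    A=0;b=0
    for f,px,w in obs:
        d=rays(f,px,w)[0]; M=np.eye(3)-np.outer(d,d); A=A+M; b=b+M@np.asarray(f["position"])
    x=np.linalg.solve(A,b); return x,[round(float(np.linalg.norm(np.cross(x-f["position"],rays(f,px,w)[0]))),4) for f,px,w in obs]
def masks(f,thing,smin=.3): return [(m["score"],m["mask"]) for m in env.trace(f,thing) if m["score"]>=smin and m["mask"].any()]
def cen(m):
    M=cv2.moments(m.astype(np.uint8),True); return np.array([M["m10"],M["m01"]])/M["m00"]
def axis_at_z(f,m,z,wrist=True):
    """centre, yaw (mod 180), length, width of a mask projected to the plane z"""
    ys,xs=np.nonzero(m); P=at_z(f,np.c_[xs,ys],z,wrist)[:,:2]
    (c,s,a)=cv2.minAreaRect((P*1e4).astype(np.float32))
    if s[0]<s[1]: a+=90; s=s[::-1]
    return np.array(c)/1e4,(a+90)%180-90,s[0]/1e4,s[1]/1e4,P
def down(p,yaw): env.goto(list(p),[180,0,yaw])
def line(p,yaw=None,**k): return env.move_straight(list(p),None if yaw is None else [180,0,yaw],**k)
def st():
    s=env.read_state(); print("t",round(s["clock"],1),"p",np.round(s["position"],4),"rot",np.round(s["tool_rot"],1),"q",np.round(s["joint_positions"],1),"F",np.round(s["force"],1),"T",np.round(s["wrist_torque"],2),"open",round(s["opening"],3),"ff",round(s["finger_force"],1)); return s
E
python3 - <<'E'
from h import *
import pickle
F=[]
for i,p in enumerate([(0.50,0.20,0.36),(0.56,0.14,0.36)]):
    down(p,6.7); f=env.grab_frame("wrist"); F.append(f); cv2.imwrite(f"pics/w{i}.png",f["image"])
    print(i,{k:v for k,v in f.items() if k!="image"})
    for t in ["lid_grip","screw_near_head","screw_far_head","wide_slot"]:
        print(t,[(np.round(d["xyz"],3).tolist(),round(d["score"],2)) for d in env.search_frame(f,t)[:3]],[(round(s,2),cen(m).round(),int(m.sum())) for s,m in masks(f,t)][:3])
pickle.dump(F,open("F.pkl","wb")); st()
E
```

```text
0 {'fx': 371.64829954431775, 'fy': 371.64829954431775, 'cx': 325.2124560976975, 'cy': 243.18436099770219, 'position': array([0.57304355, 0.20858069, 0.52212293]), 'orientation': array([-1.57493195e+01,  3.28516470e-02, -8.32704587e+01]), 'shot': 3}
lid_grip [([0.583, 0.208, 0.15], 0.91), ([0.698, -0.044, 0.092], 0.23)] [(0.7, array([329., 135.]), 48591), (0.52, array([441., 249.]), 680)]
screw_near_head [([0.709, -0.188, 0.019], 0.69), ([0.477, 0.078, 0.158], 0.6)] [(0.9, array([441., 249.]), 676)]
screw_far_head [([0.7, 0.104, 0.156], 0.56)] [(0.63, array([447.,  34.]), 668)]
wide_slot [([0.581, 0.204, 0.148], 0.93)] [(0.93, array([330., 135.]), 48975), (0.57, array([441., 249.]), 732)]
1 {'fx': 371.64829954431775, 'fy': 371.64829954431775, 'cx': 325.2124560976975, 'cy': 243.18436099770219, 'position': array([0.63380049, 0.14703819, 0.52189973]), 'orientation': array([-1.57712158e+01,  2.89494256e-02, -8.34272692e+01]), 'shot': 4}
lid_grip [([0.595, 0.197, 0.146], 0.68)] []
screw_near_head [([0.479, 0.076, 0.158], 0.63), ([0.596, 0.197, 0.15], 0.38)] [(0.85, array([376., 296.]), 669)]
screw_far_head [([0.699, 0.103, 0.155], 0.56)] [(0.55, array([382.,  79.]), 803)]
wide_slot [([0.592, 0.198, 0.147], 0.63)] [(0.94, array([270., 181.]), 45805)]
t 4.0 p [0.5597 0.1405 0.3603] rot [-180.    -0.     6.8] q [ 30.2  13.8   8.   -0.  -84.2  66.6] F [-0.3 -0.4  0.5] T [-0.01  0.03 -0.01] open 1.0 ff 0.0
```

View pics/w0.png

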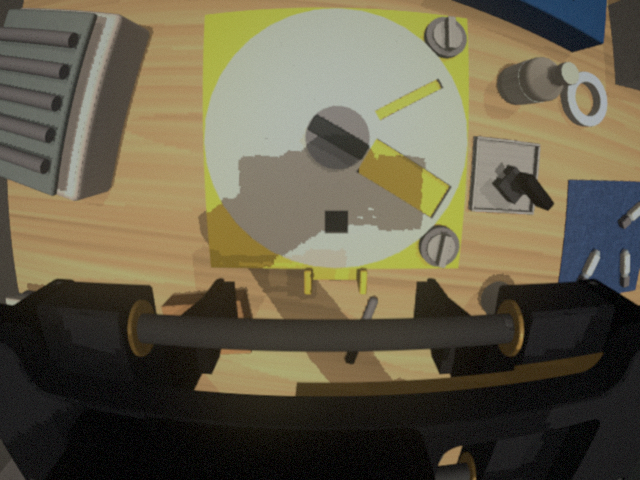

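View pics/w1.png

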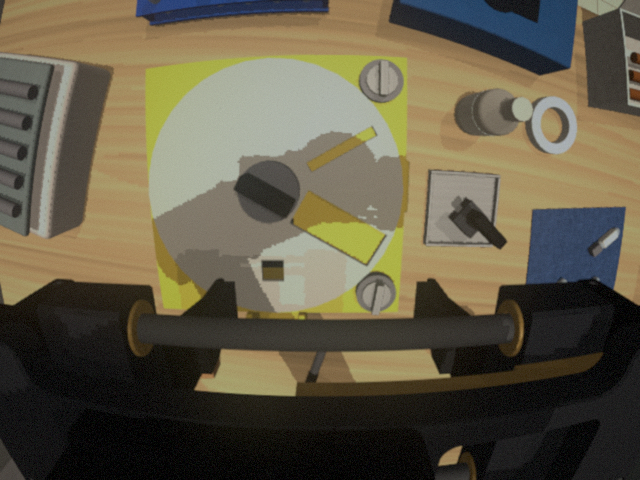

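```bash
python3 - <<'E'
from h import *
import pickle
F=pickle.load(open("F.pkl","rb"))
from scipy.optimize import least_squares
for f,bar in zip(F,[(338,137),(266,194)]):
    ms=[m for s,m in masks(f,"lid")]
    m=max(ms,key=lambda m:m.sum()); 
    c,_=cv2.findContours(m.astype(np.uint8),0,2); c=max(c,key=len)[:,0,:]; h=cv2.convexHull(c)[:,0,:]
    P=at_z(f,h,0.149)[:,:2]
    r=least_squares(lambda v:np.hypot(P[:,0]-v[0],P[:,1]-v[1])-v[2],[.58,.207,.136],loss="soft_l1",f_scale=.002); print("lid circle",r.x.round(4),len(P),"bar top",at_z(f,bar,.192).round(4))
print("bar tri",tri([(F[0],(338,137),1),(F[1],(266,194),1)]))
for n,z,px in [("near",.17,[(440,246),(375,294)]),("far",.17,[(448,36),(383,80)])]:
    print(n,tri([(F[0],px[0],1),(F[1],px[1],1)]),at_z(F[0],px[0],z).round(4),at_z(F[1],px[1],z).round(4))
for f,q in ((F[0],[(377,139),(450,190),(434,216),(358,170)]),(F[1],[(310,193),(386,236),(370,265),(292,222)])):
    P=at_z(f,q,.149)[:,:2]; a=(P[0]+P[3])/2;b=(P[1]+P[2])/2; print("slot",P.mean(0).round(4),np.degrees(np.arctan2(*(b-a)[::-1])),np.linalg.norm(b-a))
print("tri px near head end/flange")
# crops of screws
im=np.hstack([cv2.resize(F[0]["image"][y-35:y+35,x-35:x+35],(390,390),interpolation=cv2.INTER_CUBIC) for x,y in ((440,247),(446,37))]); cv2.imwrite("pics/crop1.png",im)
E
```

```text
lid circle [0.5783 0.198  0.1359] 74 bar top [[0.5779 0.1981 0.192 ]]
lid circle [0.5778 0.1981 0.1364] 64 bar top [[0.5809 0.1949 0.192 ]]
bar tri (array([0.57812755, 0.19744702, 0.17448027]), [0.0001, 0.0001])
near (array([0.4821609 , 0.07634221, 0.15884474]), [0.0003, 0.0003]) [[0.4852 0.0806 0.17  ]] [[0.4866 0.0783 0.17  ]]
far (array([0.70226723, 0.09789777, 0.15229339]), [0.0, 0.0]) [[0.6961 0.1032 0.17  ]] [[0.699  0.1003 0.17  ]]
slot [0.5457 0.1225] -114.24576222420148 0.09377344433874699
slot [0.5456 0.1215] -113.10588386420291 0.09263010819413006
tri px near head end/flange
```

View pics/crop1.png

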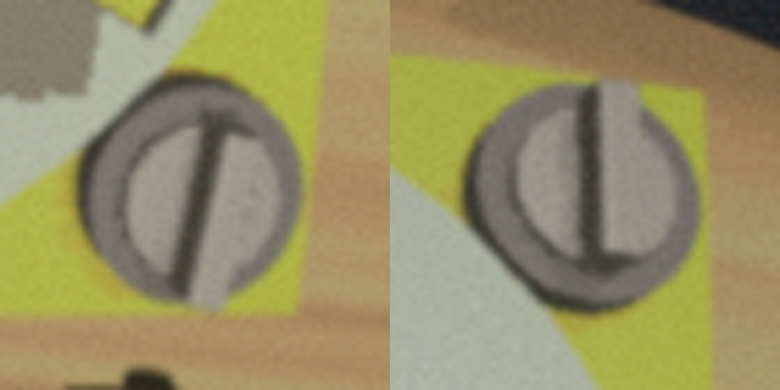

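```bash
python3 - <<'E'
from h import *
C=[.578,.198]; 
env.gripper_to(0.6)
down(C+[.26],66.9); print("contact",line(C+[.164],force_limit=12,rate=.12)); env.gripper_to(0,30); st()
down(C+[.164],6.9); st()
env.gripper_to(.6); line(C+[.26]); s=st()
# see the lid and then look at pad
down([.53,.15,.36],6.9); f=env.grab_frame("wrist"); cv2.imwrite("pics/w2.png",f["image"]); print([(np.round(d["xyz"],3).tolist(),round(d["score"],2)) for d in env.search_frame(f,"wide_slot")[:3]])
down([.44,-.31,.34],0); f=env.grab_frame("wrist"); cv2.imwrite("pics/p0.png",f["image"]); st()
g=cv2.vconcat([cv2.imread("pics/w2.png")[:290],f["image"][:310]]); cv2.imwrite("pics/both2.png",g)
for t in ("tube1",):
    print([(np.round(d["xyz"],3).tolist(),round(d["score"],2)) for d in env.search_frame(f,t)])
    for s,m in masks(f,t):
        c,a,l,w,P=axis_at_z(f,m,.011); print(round(s,2),cen(m).round(),c.round(4),round(a,1),round(l,4),round(w,4))
E
```

```text
contact False
t 7.6 p [0.5784 0.1979 0.1641] rot [180.   -0.   66.9] q [ 34.1  23.3  -6.4   0.  -60.3 122.8] F [ 2.3 -1.1 -0.4] T [-0.35 -0.58 -0.1 ] open 0.183 ff 30.0
t 8.6 p [0.578  0.1983 0.164 ] rot [-180.    -0.     6.9] q [ 34.1  23.3  -6.4  -0.  -60.3  62.9] F [0.7 1.  0.4] T [ 0.2  -0.23 -0.09] open 0.18 ff 30.0
t 10.3 p [0.5773 0.1978 0.2588] rot [1.8e+02 1.0e-01 6.9e+00] q [ 34.1  19.4   1.8  -0.  -72.5  62.8] F [-0.9 -0.3 -0.5] T [-0.05 -0.01 -0.02] open 0.601 ff 0.0
[([0.592, 0.197, 0.146], 0.6)]
t 12.7 p [ 0.4406 -0.3093  0.34  ] rot [-1.8e+02 -0.0e+00  1.0e-01] q [-17.8  10.    0.4  -0.  -80.4 107.9] F [-0.1  0.1 -0.2] T [ 0.03 -0.   -0.03] open 0.602 ff 0.0
[([0.439, -0.275, 0.021], 0.83), ([0.548, -0.354, 0.019], 0.78), ([0.452, -0.375, 0.021], 0.78)]
0.72 [300. 199.] [ 0.4374 -0.2754] -14.9 0.0776 0.0169
0.65 [375. 191.] [ 0.4477 -0.3771] 23.2 0.0775 0.0173
0.64 [363. 114.] [ 0.5515 -0.36  ] -49.4 0.076 0.016
```

View pics/both2.png

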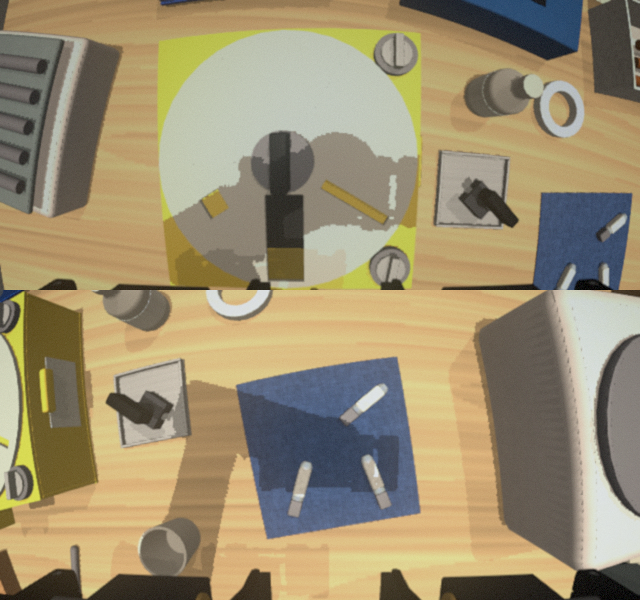

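```bash
cat > tubes.py <<'E'
from h import *
M=[.4976,.1883]
def look(p,yaw=0):
    down(p,yaw); f=env.grab_frame("wrist"); out=[]
    for s,m in masks(f,"tube1",.35):
        c,a,l,w,P=axis_at_z(f,m,.011)
        if abs(c[0]-.494)<.2 and abs(c[1]+.312)<.2 and .05<l<.1 and w<.03: out.append((c,a,cen(m)))
    return f,out
def pick_drop():
    f0,o=look([.44,-.31,.34]); print("seen",len(o))
    if not o: return False
    c0,a0,px0=o[0]
    f1,o1=look([c0[0]-.06,c0[1],.22]); 
    if not o1: print("close look empty"); return None
    c,a,px=min(o1,key=lambda q:np.linalg.norm(q[0]-c0)); x,e=tri([(f0,px0,1),(f1,px,1)])
    print("tube far",c0.round(4),round(a0,1),"close",c.round(4),round(a,1),"tri",x.round(4),e)
    if np.linalg.norm(c-c0)>.012 or not 0<x[2]<.04: print("mismatch"); return None
    env.gripper_to(.5); down([*c,.09],a); line([*c,.006],rate=.1,force_limit=10); env.gripper_to(0,15); s=st()
    if s["opening"]<.12: env.gripper_to(.5); line([*c,.2]); print("missed"); return None
    line([*c,.28],rate=.25)
    down([*M,.28],6.9); line([*M,.167],rate=.15); s=st(); env.gripper_to(.5); env.dwell(.3); line([*M,.28],rate=.25)
    return True
E
python3 - <<'E'
from tubes import *
print(pick_drop()); f=env.grab_frame("wrist"); cv2.imwrite("pics/d0.png",f["image"]); st()
E
```

```text
seen 3
tube far [ 0.4375 -0.276 ] -15.6 close [ 0.4376 -0.2759] -14.9 tri [ 0.4376 -0.2757  0.0072] [0.0001, 0.0001]
t 16.6 p [ 0.4377 -0.2759  0.0061] rot [180.   -0.  -14.9] q [-14.2  27.1 -29.1   0.  -33.7  89.3] F [-0.3 -0.  -0.6] T [ 0.05  0.03 -0.01] open 0.174 ff 15.0
t 20.4 p [0.4983 0.1884 0.1679] rot [-1.8e+02 -1.0e-01  6.9e+00] q [ 38.2  15.8 -17.2   0.  -56.9  58.7] F [-0.5  0.6 -0.6] T [-0.04 -0.04  0.03] open 0.178 ff 15.0
True
t 22.2 p [0.4969 0.188  0.2791] rot [1.8e+02 1.0e-01 6.9e+00] q [ 38.2  10.8  -7.1  -0.  -72.2  58.7] F [ 0.1  0.5 -0.3] T [-0.1   0.05 -0.  ] open 0.499 ff 0.0
```

View pics/d0.png

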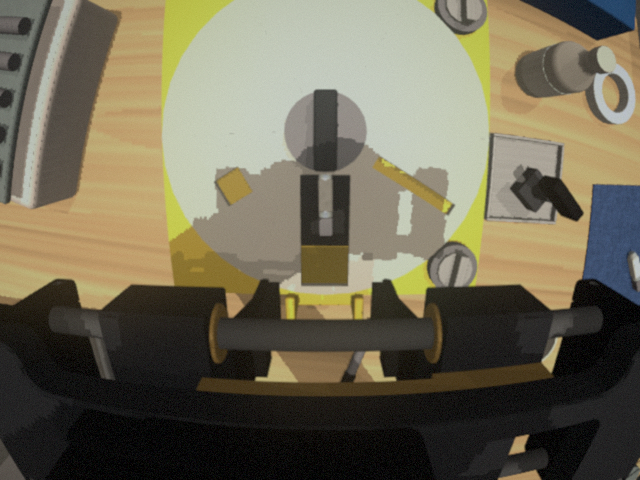

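```bash
python3 - <<'E'
from tubes import *
for i in range(5):
    r=pick_drop(); print(r)
    if r is False: break
f=env.grab_frame("top"); print([(np.round(d["xyz"],3).tolist(),round(d["score"],2)) for d in env.search_frame(f,"tube1")[:5]]); cv2.imwrite("pics/top1.png",f["image"]); st()
down([.44,.188,.34],6.9); f=env.grab_frame("wrist"); cv2.imwrite("pics/d1.png",np.hstack([f["image"][80:330,180:500],cv2.imread("pics/top1.png")[120:370,180:520]]))
E
```

```text
seen 1
tube far [ 0.5515 -0.3593] -47.5 close [ 0.5512 -0.3596] -48.6 tri [ 0.5508 -0.359   0.0067] [0.0002, 0.0002]
t 27.5 p [ 0.5513 -0.3596  0.0062] rot [-180.    -0.   -48.6] q [-19.1  37.1  -8.    0.  -44.9  60.5] F [ 0.8 -0.4  1.2] T [ 0.12  0.06 -0.03] open 0.178 ff 15.0
t 31.6 p [0.4984 0.1885 0.1679] rot [-1.8e+02 -1.0e-01  6.9e+00] q [ 38.2  15.8 -17.2   0.  -56.9  58.7] F [-0.5 -0.3 -0.5] T [-0.01 -0.01  0.06] open 0.18 ff 15.0
True
seen 1
close look empty
None
seen 1
tube far [ 0.4643 -0.327 ] 37.4 close [ 0.4642 -0.3274] 39.2 tri [ 0.4646 -0.3269  0.0202] [0.0002, 0.0002]
t 39.7 p [ 0.4643 -0.3274  0.0061] rot [180.   -0.   39.2] q [-18.9  30.6 -21.8   0.  -37.6 148. ] F [-0.4  0.7  0.2] T [-0.02 -0.01 -0.05] open 0.18 ff 15.0
t 43.8 p [0.4984 0.1885 0.1679] rot [-1.8e+02 -1.0e-01  6.9e+00] q [ 38.2  15.8 -17.2   0.  -56.9  58.7] F [-0.6  0.1 -0.6] T [-0.05 -0.05  0.03] open 0.181 ff 15.0
True
seen 0
False
[([0.505, 0.191, 0.038], 0.72), ([0.494, 0.217, 0.02], 0.44)]
t 47.5 p [ 0.4404 -0.3094  0.3399] rot [-1.8e+02  0.0e+00  1.0e-01] q [-17.8  10.    0.4  -0.  -80.4 107.9] F [0.1 0.2 0.8] T [-0.03 -0.05 -0.04] open 0.501 ff 0.0
```

View pics/d1.png

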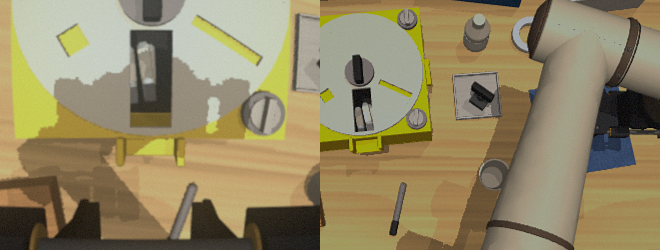

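```bash
python3 - <<'E'
from h import *
C=[.578,.198]
f=env.grab_frame("top"); print("tubes",[(np.round(d["xyz"],3).tolist(),round(d["score"],2)) for d in env.search_frame(f,"tube1")[:5]])
im1=f["image"][180:310,370:510]
down(C+[.26],6.9); line(C+[.164],force_limit=12,rate=.12); env.gripper_to(0,30)
down(C+[.164],-53.1); down(C+[.164],-113.1); st(); env.gripper_to(.6); line(C+[.26]); st()
# two looks at the screws and the key
import pickle; F=[]
for p in ([.49,.05,.30],[.42,.05,.30],[.50,-.06,.26],[.46,-.06,.26]):
    down(p,6.9 if p[1]>0 else 0); F.append(env.grab_frame("wrist"))
pickle.dump(F,open("K.pkl","wb")); st()
print([[(np.round(d["xyz"],3).tolist(),round(d["score"],2)) for d in env.search_frame(F[2],t)[:2]] for t in ("key","dish")])
cv2.imwrite("pics/k0.png",np.hstack([np.vstack([F[0]["image"][:290,:400],F[1]["image"][:290,:400]]),np.vstack([F[2]["image"][:290,150:550],F[3]["image"][:290,150:550]])]))
cv2.imwrite("pics/pad1.png",im1)
E
```

```text
tubes [([0.619, 0.168, 0.152], 0.37)]
t 53.6 p [0.5789 0.1989 0.1641] rot [-1.799e+02  1.000e-01 -1.131e+02] q [ 34.1  23.3  -6.4  -0.  -60.2 -57.2] F [ 1.3  4.4 -0.9] T [ 1.52 -0.4  -0.11] open 0.183 ff 30.0
t 55.3 p [0.5773 0.1978 0.2589] rot [ 1.799e+02 -1.000e-01 -1.131e+02] q [ 34.1  19.4   1.8  -0.  -72.5 -57.2] F [-0.7  0.7  0. ] T [ 0.08 -0.15 -0.  ] open 0.597 ff 0.0
t 58.8 p [ 0.4602 -0.0592  0.2612] rot [-1.8e+02 -2.0e-01  1.0e-01] q [ 12.8   4.3 -17.4   0.  -68.1  77.3] F [-0.6 -0.2 -0.3] T [-0.07 -0.03  0.03] open 0.6 ff 0.0
[[([0.555, -0.069, 0.102], 0.62)], [([0.575, -0.06, 0.006], 0.82)]]
```

View pics/k0.png

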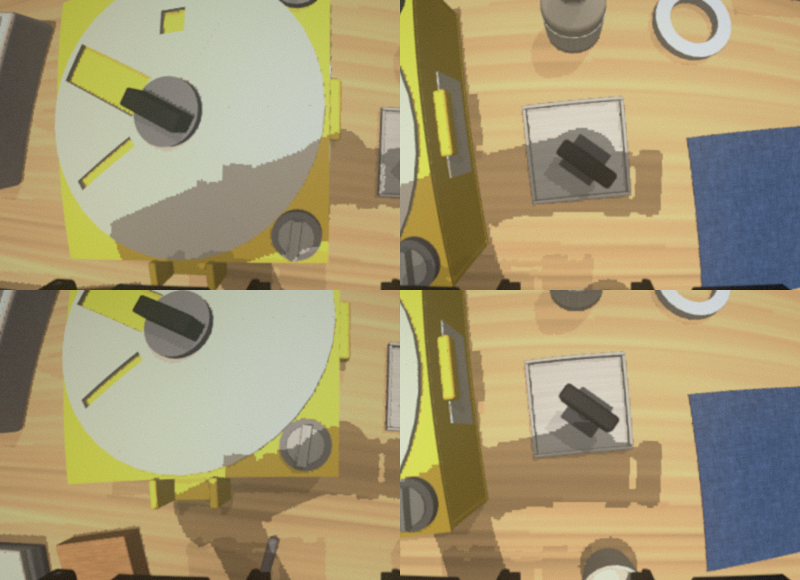

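```bash
python3 - <<'E'
from h import *
import pickle
F=pickle.load(open("K.pkl","rb"))
r=lambda i,x,y:cv2.resize(F[i]["image"][y-40:y+40,x-50:x+50],(400,300) if 0 else (375,300),interpolation=cv2.INTER_CUBIC)
print(F[2]["position"],F[0]["position"])
cv2.imwrite("pics/k1.png",np.vstack([np.hstack([r(2,337,163),r(3,340,118)]),np.hstack([r(0,296,235),r(1,305,155)])]))
E
```

```text
[ 0.57465452 -0.06146396  0.42141854] [0.56323488 0.0582798  0.46226148]
```

View pics/k1.png

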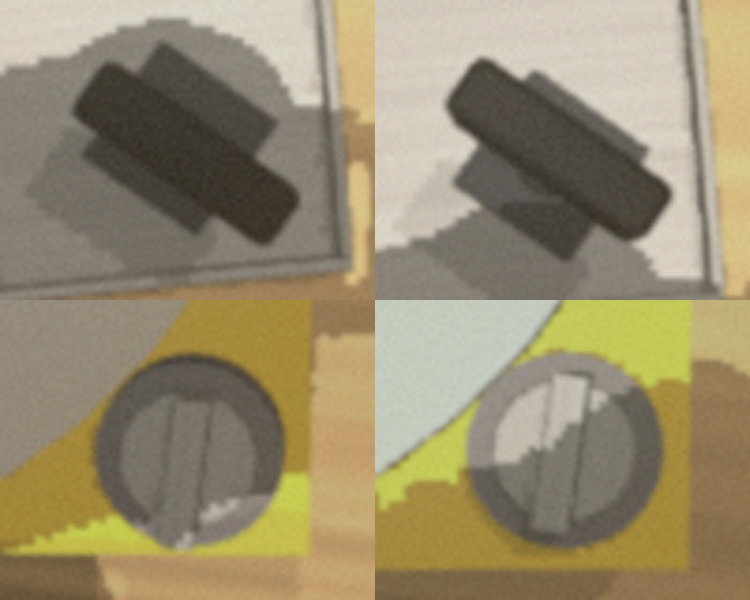

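```bash
python3 - <<'E'
from h import *
import pickle
F=pickle.load(open("K.pkl","rb")); G=pickle.load(open("F.pkl","rb"))
print("key",tri([(F[2],(336.7,163.9),1),(F[3],(338.8,117.7),1)]),at_z(F[2],(336.7,163.9),.102)[0].round(4),at_z(F[3],(338.8,117.7),.102)[0].round(4))
for f,q in ((F[2],[(311.4,146.2),(362.1,181.7)]),(F[3],[(290+90/3.75,78+81/3.75),(290+276/3.75,78+216.5/3.75)])):
    P=at_z(f,q,.102); d=P[1]-P[0]; print("key yaw",np.degrees(np.arctan2(d[1],d[0])),np.linalg.norm(d))
# near screw
a,b=(295,241.4),(304.5,156.1)
print("near",tri([(F[0],a,1),(F[1],b,1)]),at_z(F[0],a,.17)[0].round(4),at_z(F[1],b,.17)[0].round(4))
print("flange",at_z(F[0],(296.1,238.2),.156)[0].round(4),at_z(F[1],(306,156.9),.156)[0].round(4))
# far from G[0],crop origin (411,2), scale 390/70
far=at_z(G[0],(411+(598-390+2)/5.571,2+175/5.571),.17)[0]; print("far",far.round(4))
q=[(255+197/3.75,115+77/3.75),(255+174/3.75,115+231/3.75)]; P=at_z(F[1],q,.17); d=P[0]-P[1]; print("near bar yaw",np.degrees(np.arctan2(d[1],d[0])),np.linalg.norm(d))
Rb=R.from_euler("z",6.9,degrees=True).inv()
for n,p in (("n",at_z(F[1],b,.17)[0]),("far",far)): print(n,Rb.apply(p-np.array([.578,.198,0])).round(4))
E
```

```text
key (array([ 0.5542405 , -0.07120638,  0.09747338]), [0.0001, 0.0001]) [ 0.5545 -0.0712  0.102 ] [ 0.5539 -0.071   0.102 ]
key yaw -125.1076781135995 0.05321775227698208
key yaw -126.1831682172901 0.05267975423273123
near (array([0.47912112, 0.0734769 , 0.16699942]), [0.0, 0.0]) [0.48   0.0733 0.17  ] [0.4793 0.0733 0.17  ]
flange [0.4789 0.0734 0.156 ] [0.4781 0.0728 0.156 ]
far [0.699  0.1027 0.17  ]
near bar yaw -1.8585761050890404 0.032872971051421576
n [-0.113  -0.1119  0.17  ]
far [ 0.1087 -0.1091  0.17  ]
```

```bash
python3 - <<'E'
from h import *
K=[.5543,-.0711]; yk=54.4; N=[.479,.0733]
env.gripper_to(.6); down(K+[.16],yk); print(line(K+[.066],rate=.1,force_limit=10)); env.gripper_to(0,40); st()
line(K+[.30],rate=.15); st()
down(N+[.30],-1.9); line(N+[.245],rate=.1); st()
f=env.grab_frame("side"); w=env.grab_frame("wrist"); cv2.imwrite("pics/s1.png",np.hstack([cv2.resize(f["image"][110:310,230:450],(440,400),interpolation=cv2.INTER_CUBIC),cv2.resize(w["image"][120:420,180:480],(400,400)) if 0 else cv2.resize(w["image"][:400],(360,400))]))
E
```

```text
False
t 61.8 p [ 0.5545 -0.0711  0.0661] rot [180.   -0.   54.4] q [  9.3  25.  -20.3   0.  -44.7 135.1] F [ 0.1 -0.   0.2] T [-0.12 -0.17  0.  ] open 0.18 ff 44.3
t 63.5 p [ 0.5539 -0.0711  0.299 ] rot [-1.799e+02  1.000e-01  5.440e+01] q [  9.3  13.   -1.5  -0.  -75.6 135.1] F [ 0.2  0.  -2.4] T [-0.08 -0.07 -0.01] open 0.178 ff 44.3
t 65.4 p [0.4796 0.0733 0.2455] rot [-1.8e+02 -1.0e-01 -1.9e+00] q [ 27.9   7.2 -16.4   0.  -66.3  60.1] F [-1.3  0.5 -1.3] T [-0.   -0.06 -0.02] open 0.184 ff 44.3
```

View pics/s1.png

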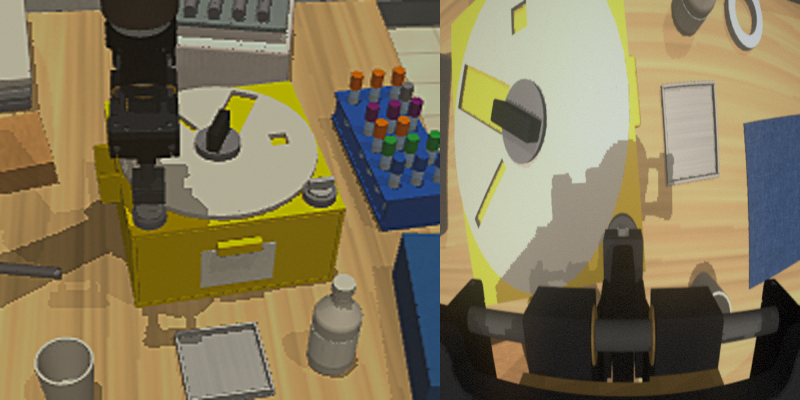

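Key is in hand, upright over the near screw. Lower with a force guard.

```bash
python3 - <<'E'
from h import *
N=[.479,.0733]
print(line(N+[.2165],rate=.03,force_limit=8)); s=st()
E
```

```text
True
t 66.4 p [0.4788 0.0731 0.218 ] rot [179.9   0.   -1.9] q [ 28.    8.5 -19.    0.  -62.5  60.1] F [-1.3 -0.3  3.4] T [0.14 0.25 0.01] open 0.179 ff 44.3
```

```bash
cat > turn.py <<'E'
from h import *
def turn(P,y0,y1,tmax=1.0):
    """turn the key clockwise from yaw y0 down to y1, stop when the moment shows the stop"""
    y=y0
    while y>y1:
        y=max(y-(12 if y-y1>30 else 3),y1); down(P,y); s=env.read_state(); tz=s["wrist_torque"][2]
        print(round(y,1),"Tz",round(tz,2),"F",np.round(s["force"],1))
        if abs(tz)>tmax: break
    return y
E
python3 - <<'E'
from turn import *
print(turn([.479,.0733,.2185],-1.9,-97)); st()
E
```

```text
-13.9 Tz 0.15 F [-0.9  4.1 -2.7]
-25.9 Tz 0.05 F [ 0.6  5.8 -2.6]
-37.9 Tz 0.11 F [ 1.4  5.6 -2.8]
-49.9 Tz 0.12 F [ 3.1  5.1 -3.2]
-61.9 Tz 0.12 F [ 2.5  3.4 -2.4]
-73.9 Tz 0.07 F [ 3.7  2.6 -2.9]
-76.9 Tz 0.12 F [ 4.4  3.9 -2.7]
-79.9 Tz 0.07 F [ 3.8  3.4 -2.4]
-82.9 Tz 0.08 F [ 4.3  3.2 -2.1]
-85.9 Tz 0.09 F [ 3.9  2.  -1.8]
-88.9 Tz 0.06 F [ 4.4  2.4 -1.4]
-91.9 Tz 0.12 F [ 4.1  2.  -1.7]
-94.9 Tz 0.73 F [ 4.2  2.9 -1. ]
-97 Tz 0.98 F [3.6 1.8 0.3]
-97
t 70.3 p [0.4794 0.0732 0.219 ] rot [-179.9   -0.   -96.8] q [ 28.    8.4 -18.9   0.1 -62.6 -34.8] F [3.6 1.8 0.3] T [ 0.65 -1.6   0.98] open 0.186 ff 44.1
```

```bash
python3 - <<'E'
from h import *
import pickle
P=[.479,.0733]
down(P+[.2185],-86.5); st(); line(P+[.28],rate=.08); st()
F=[]
for p in ([.64,.10,.28],[.60,.10,.28]):
    down(p,4); F.append(env.grab_frame("wrist"))
    pr=None
pickle.dump(F,open("S.pkl","wb"))
from scipy.spatial.transform import Rotation as R
def proj(f,X):
    d=R.from_euler("xyz",f["orientation"],degrees=True).inv().apply(np.array(X)-f["position"]); t=np.arctan2(np.hypot(d[0],d[1]),-d[2]); k=t/np.hypot(d[0],d[1])*f["fx"]; return np.array([f["cx"]+d[0]*k,f["cy"]-d[1]*k])
c=[]
for f in F:
    q=proj(f,(.7015,.101,.17)).round().astype(int); print(q); x,y=q-[40,40]; y=max(y,0);print("origin",x,y)
    c.append(cv2.resize(f["image"][y:y+80,x:x+80],(300,300),interpolation=cv2.INTER_CUBIC))
f=F[1]; q=proj(f,(.479,.0733,.17)); print(q)
cv2.imwrite("pics/s2.png",np.hstack(c))
t=env.grab_frame("top"); cv2.imwrite("pics/t2.png",t["image"]); st()
E
```

```text
t 70.6 p [0.4787 0.0729 0.2185] rot [180.   -0.  -86.7] q [ 27.9   8.5 -19.    0.  -62.6 -24.7] F [ 3.7  0.9 -0.3] T [ 0.26 -1.32  0.03] open 0.18 ff 42.8
t 71.5 p [0.4782 0.0731 0.2791] rot [179.9  -0.  -86.5] q [ 28.    5.9 -13.   -0.  -71.2 -24.5] F [ 0.  -0.7 -1.6] T [ 0.07 -0.02 -0.04] open 0.183 ff 42.7
[329 157]
origin 289 117
[333 103]
origin 293 63
[345.23630501 371.50336251]
t 73.4 p [0.6001 0.1001 0.2807] rot [-1.8e+02 -1.0e-01  4.0e+00] q [ 24.7  18.5   3.5   0.  -74.9  69.3] F [ 0.4 -0.3 -1.9] T [-0.02 -0.03 -0.01] open 0.181 ff 42.7
```

View pics/s2.png

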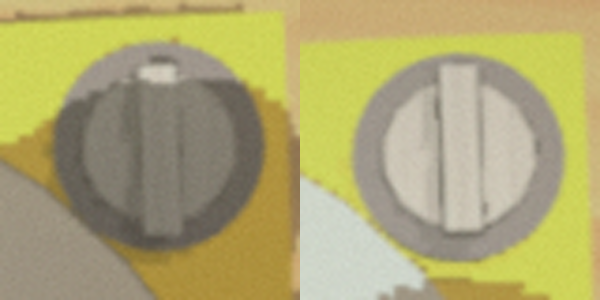

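```bash
python3 - <<'E'
from turn import *
import pickle
F=pickle.load(open("S.pkl","rb"))
a,b=(331.7,156.7),(335.9,102.5)
X,e=tri([(F[0],a,1),(F[1],b,1)]); A=at_z(F[0],a,.17)[0];B=at_z(F[1],b,.17)[0]; print(X.round(4),e,A.round(4),B.round(4))
ys=[]
for f,o,q in ((F[0],(289,117),[(163,235),(157.5,63)]),(F[1],(293,63),[(162,231),(159.5,64.5)])):
    P=at_z(f,np.array(q)/3.75+o,.17); d=P[1]-P[0]; ys.append(np.degrees(np.arctan2(d[1],d[0]))); print(ys[-1],np.linalg.norm(d))
P=[*((A+B)/2)[:2].round(4)]; y=float(np.mean(ys)); print(P,y)
if abs(P[0]-.7025)<.005 and abs(P[1]-.1003)<.005 and abs(y-5)<8:
    down(P+[.29],y); line(P+[.245],rate=.1); print(line(P+[.2165],rate=.03,force_limit=8)); s=st()
    if s["position"][2]<.2215:
        print(turn(P+[.2185],y,-97)); st()
E
```

```text
[0.702  0.099  0.1669] [0.0, 0.0] [0.7022 0.0991 0.17  ] [0.7017 0.099  0.17  ]
5.889741545349002 0.033733832258053216
4.8858914922621715 0.03314219855308234
[np.float64(0.7019), np.float64(0.099)] 5.387816518805587
False
t 75.6 p [0.7019 0.0989 0.2181] rot [ 1.8e+02 -1.0e-01  5.4e+00] q [ 21.1  30.5  13.6   0.  -73.   74.3] F [-3.5  0.9  6.1] T [-0.05  1.    0.05] open 0.181 ff 42.7
-6.6 Tz 0.01 F [-1.   1.5  0.6]
-18.6 Tz 0.09 F [-0.6  2.8 -1.2]
-30.6 Tz 0.02 F [ 0.   3.  -0.8]
-42.6 Tz 0.05 F [ 0.8  4.  -1.5]
-54.6 Tz 0.06 F [ 2.3  4.4 -3.3]
-66.6 Tz 0.06 F [ 3.1  2.5 -2.9]
-78.6 Tz 0.07 F [ 3.1  2.1 -2.8]
-81.6 Tz 0.07 F [ 3.3  1.6 -2.8]
-84.6 Tz 0.03 F [ 4.6  1.6 -2.5]
-87.6 Tz 0.11 F [ 4.4  1.6 -3.2]
-90.6 Tz 0.08 F [ 5.2  1.1 -3.2]
-93.6 Tz 0.42 F [ 5.   1.5 -2.7]
-96.6 Tz 0.89 F [ 4.2  0.7 -2.8]
-97 Tz 1.02 F [ 4.1  0.7 -3. ]
-97
t 79.6 p [0.702  0.0989 0.2187] rot [-180.    -0.   -96.9] q [ 21.1  30.5  13.7   0.  -73.2 -28. ] F [ 4.1  0.7 -3. ] T [ 0.29 -1.77  1.02] open 0.185 ff 44.2
```

```bash
python3 - <<'E'
from h import *
P=[.7019,.099]
down(P+[.2185],-86.5); line(P+[.30],rate=.08); st()
down([.53,.12,.33],6.9); f=env.grab_frame("wrist"); cv2.imwrite("pics/e0.png",f["image"][:400])
K=[.5543,-.0711]
down(K+[.30],54.4); line(K+[.10],rate=.15); print(line(K+[.0655],rate=.03,force_limit=5)); st()
env.gripper_to(.5); env.dwell(.2); line(K+[.20],rate=.12); st()
down([.48,-.06,.30],0); f=env.grab_frame("wrist"); 
print([[(np.round(d["xyz"],3).tolist(),round(d["score"],2)) for d in env.search_frame(f,t)[:2]] for t in ("key","dish")])
cv2.imwrite("pics/e1.png",np.hstack([cv2.imread("pics/e0.png")[:330,150:550],f["image"][:330,150:550]]))
E
```

```text
t 81.0 p [0.7015 0.099  0.299 ] rot [179.9  -0.  -86.5] q [ 21.1  28.8  22.   -0.  -83.3 -17.6] F [-0.  -0.3 -0.6] T [ 0.07 -0.   -0.  ] open 0.179 ff 42.7
True
t 86.1 p [ 0.554  -0.0712  0.066 ] rot [-1.80e+02  1.00e-01  5.44e+01] q [  9.3  25.  -20.3   0.  -44.7 135.1] F [-0.2 -0.5  4.4] T [ 0.04 -0.01  0.03] open 0.181 ff 42.7
t 88.3 p [ 0.5537 -0.0711  0.1991] rot [-179.7    0.2   54.4] q [  9.3  16.8 -10.8  -0.  -62.7 135.1] F [ 0.  -0.1  0.1] T [-0.06 -0.06  0.03] open 0.502 ff 0.0
[[([0.553, -0.071, 0.1], 0.77), ([0.568, 0.141, 0.148], 0.25)], [([0.569, -0.058, 0.006], 0.62)]]
```

View pics/e1.png

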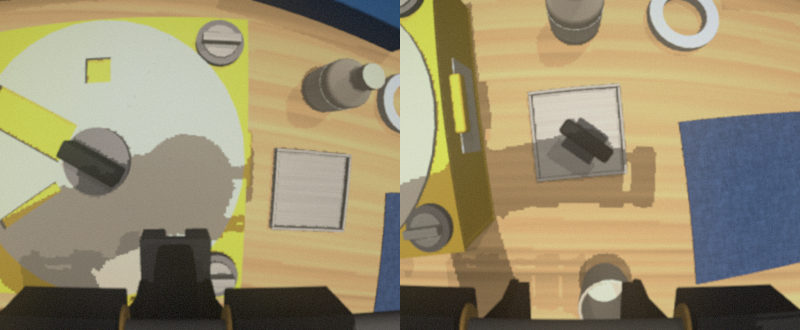

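```bash
python3 - <<'E'
from h import *
down([.44,-.1,.35],0); print(env.close_job()); st()
E
```

```text
the job is handed in; nothing more can be done
None
the job is handed in; nothing more can be done
```

I dropped all three tubes into the bin, including the one that was knocked aside. I then shut the lid two clicks clockwise, turned both lock screws to their stops with the key, stood the key upright in its dish, and handed the job in at about 90 s.

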